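# Shake the deposit token out of its caddy

### The job

Pick up the clear token caddy, hold it low over the wooden tray (slot less than about 15 cm above the counter) and rock and shake it until the red deposit token inside lines up with the narrow slot in the underside and drops straight into the tray. Then stand the caddy back upright on its cork mat, lengthwise along the mat, and let go, leaving the tray and everything else on the counter where it is.

Things in the scene. Friction and masses are not known exactly. Their poses are not given: they have to be found in the camera images.
- caddy: Narrow box 160 mm long (its x), 52 wide (y), 86 high (z), about 0.26 kg, on the cork mat. Clear long walls 4 mm thick, clear top 8 mm, wooden floor 4 mm, wooden end at -x, yellow end at +x; inside 150 x 44 x 74 mm. Origin: centre of its underside. Its only opening is the slot in the floor, in the yellow (+x) half. Can be gripped across its width.
- slot (a point): Centre of the slot in the underside of the caddy, 39 mm from the caddy's origin along its +x. The slot is 68 mm long (along caddy x, from x = 5 to 73 mm) and 13 mm wide (caddy y, centred), with 15.5 mm of floor on either side. Lowering the yellow end by 0.2 to 0.3 rad rolls the token to it, but tilting alone hardly ever frees it: quick 60 mm strokes or rocking by 0.4 rad across the width do.
- token: Red disc with white faces, 58 mm across, 8 mm thick, about 35 g, loose in the caddy. It cannot lie flat: it leans 0.7 rad from wall to wall, lower edge in a corner beside the slot. Starts at the wooden end (solid floor); rolls along when the caddy tilts endwise, so carry it with the yellow end up. Passes the slot only on edge, in line with it. Origin: centre; z: its axis.
- tray: Loose open wooden tray, 210 mm (its x) by 180 mm (its y), 40 mm high, walls 8 mm, 0.9 kg. Origin: centre of its underside; z up.
- mat: Cork mat fixed on the counter, 210 mm (its x) by 110 mm (its y), 4 mm thick. Origin: centre of its underside. Mat and tray may stand either way round, left or right.
- salt_bowl: Lidded round wooden bowl, 92 mm diameter, 62 mm high. Origin: centre of underside.
- scale: Black kitchen scale, 190 x 130 x 29 mm. Origin: centre of underside.
- tub: Clear open round tub, 150 mm diameter, 190 mm high. Origin: centre of underside.
- flour_jar: White jar with wooden lid, 110 mm diameter, 162 mm high. Origin: centre of underside.
- mug: Blue mug, 80 mm diameter, 90 mm high. Origin: centre of underside.
- spatula: Spatula lying flat, 260 mm long. Origin: on its handle line, underside.
- oil: Green bottle, 66 mm diameter, 220 mm high. Origin: centre of underside.

How it is judged:
On the way, in this order (a step that is already met when the one before it is completed fails the run):
1. the caddy is lifted clear of the mat with the token still inside (height (world z) of caddy above 0.05 m and z of token in the frame of caddy above 0.015 m), for 0.2 s.
2. the token has dropped into the tray while the caddy is held above it (z of token in the frame of tray between 0 and 0.042 m and x of token in the frame of tray between -0.1 and 0.1 m and y of token in the frame of tray between -0.085 and 0.085 m and height (world z) of caddy above 0.045 m and z of token in the frame of caddy below -0.015 m), for 0.1 s.
At the end, for the whole second after the job is handed in: The token lies at rest inside the tray, and the caddy stands upright (within 0.06 rad), at rest, on the cork mat, its centre within 34 mm of the mat's centre, its length along the mat's within 0.35 rad (z of token in the frame of tray between 0 and 0.042 m and x of token in the frame of tray between -0.1 and 0.1 m and y of token in the frame of tray between -0.085 and 0.085 m and linear speed of token below 0.03 m/s and horizontal distance between caddy and mat below 0.035 m and height (world z) of caddy between 0.001 and 0.009 m and y of caddy in the frame of mat between -0.034 and 0.034 m and angle between caddy's own z axis and vertical below 0.06 rad and angle between the x axis of caddy and the x axis of mat, either way round below 0.35 rad and linear speed of caddy below 0.02 m/s); the robot touches nothing.
It fails at once if the token fell outside the tray (z of token in the frame of caddy below -0.015 m and height (world z) of token below 0.045 m and horizontal distance between token and tray above 0.135 m).
It fails at once if the token was dropped from high up (out of the slot and still above 0.16 m) (z of token in the frame of caddy below -0.03 m and height (world z) of token above 0.16 m).
It fails at once if the tray was shifted by more than 30 mm (distance of tray from where it was at the start of the episode above 0.03 m).
It fails at once if something else on the counter was moved by more than 30 mm (distance of any of salt_bowl, scale, tub, flour_jar, mug, spatula, oil from where it was at the start of the episode above 0.03 m).
It also fails if it takes over 51 s, if anything falls off the work surface, if the arm or the gripper's body presses on something with over 40 N, if the wrist force passes 120 N, or if a joint passes its speed limit or range.

### The arm

A 6-joint arm with a two-finger parallel gripper is mounted at the origin on the work surface. World frame = base frame: x ahead of the robot, y to its left, z up, the work surface at z = 0. Lengths are in m, angles in rad, forces in N, time in s.
With the tool pointing down it reaches from about 0.25 to 0.775 m from the base axis. Payload 4 kg.
Tool frame: the origin (TCP) lies at the very end of the fingers, on their centre line; the grasp point (between the pads) lies 19 mm behind it; x points along the fingers, y is the direction in which the jaws open and shut, and the axes are right-handed (so a half turn about x gives the same grasp; the last joint's range is limited). The gripper opens to 94 mm and grips with 3 to 60 N. Pads are 16 mm wide; open, the fingers measure 119 mm over their backs; the gripper's body (75 mm by 177 mm) begins 78 mm behind the grasp point.
Start: joints at [-1.26, 0.087, 1.371, -0, 1.684, -0.103], TCP at [0.221, -0.504, 0.206] pointing down, gripper open.
Joint ranges: [-3.1, 3.1], [-0.76, 2.03], [0.27, 2.55], [-1.08, 4.22], [0.17, 2.65], [-2.57, 2.57]. Speed limits (rad/s): [2.79, 2.79, 3.14, 3.14, 3.14, 3.14].

### API

Orientations are given as [roll, pitch, yaw] about the fixed x, y, z axes, in that order (R = Rz(yaw) Ry(pitch) Rx(roll)).
In Python, from bench import robot gives the robot as it stands.
- The arm moves only by the tool carry_out, never from a script. Its argument "targets" is a list of rows, each a list of 5 numbers: the closure, from 0 (fully open) to 1 (shut), then the shift along the tool's x, y, z in cm, then the turn about the tool's x in degrees. In form: [[fingers, tx, ty, tz, turn], ...]. A call has 1 to 20 rows; each row shifts and turns the commanded pose from where the row before left it, along the tool's axes as they then stand; what a row does not reach is not made up. A row lasts 1/10 s, in which the tool goes at most 50 mm and 8.59 degrees, less where a joint would pass 70% of its speed; a pose out of reach is approached as far as the arm can. A call is refused whole if a number of a shift passes 5 or a number of a turn 8.59, either way. A call with a gripper value outside its range is refused whole. The fingers move at their own pace and stop on an object; the grip force is fixed at half the most. Time passes only in rows, so rows that do not move let the fingers close. It gives the time, the measured TCP pose, the force and the opening at its end, in the units of the state.
- robot.get_obs(): the state, without advancing time (a new reading comes with each control period).
- robot.snapshot(name): name is "scene" or "top" or "wrist"; returns a dict with "image" (420x560x3 uint8, red, green, blue), "camera_matrix" (3x3 intrinsics, pixels), "distortion" ([k1, k2, p1, p2, k3] as OpenCV has them; the pictures are not rectified), "pose" (4x4, takes a point from camera to world coordinates). Camera axes: x right, y up, looking along -z (the intrinsics and any distortion apply to the point x, -y, -z); pixel columns grow to the right and rows downward; lengths in m; the calibration is good to about 2 mm. A picture is of the moment at which its call begins. There is no depth.
- robot.close_job(): hands the job in, once; it reports no verdict.
The state is a dict: "time": time; "joint_positions": joint angles; "qvel": joint speeds; "joint_torque": joint torques, N m; "tool_pos": TCP position; "ee_rot": TCP orientation; "wrist_force": force on the tool from outside, world axes, zero at the start; "wrist_torque": the same for the moment, N m; "width": finger opening in m.
Only numpy, scipy, OpenCV 4.12 (cv2) and the standard library are available. Lean on these libraries where they do the work, as an engineer would, in place of code of your own. Each camera call takes 0.05 s, during which the arm holds its last target. There are 200 camera calls.

## Working session

There is one attempt and no reset: what is moved stays moved. The work goes in short steps, Python scripts to look and compute and a tool call to move; the robot and the scene stay as the last step left them, time stands still between calls to the robot, and variables do not carry over. Pictures are saved under pics/ and viewed, about 8 in all and at most 12, crops included, and the job is handed in when it is done.

Besides the shell and the picture viewer there is one more tool, called after "Emit:" as name(argument=value, ...), one argument or row to a line, values as JSON. carry_out: Moves the arm, as the interface text tells. Its arguments: {"type":"object","properties":{"targets":{"type":"array","items":{"type":"array","items":{"type":"number"}}}},"required":["targets"]}

```bash
ls; mkdir -p pics
python3 - <<'E'
from bench import robot
import cv2,numpy as np
print(robot.get_obs())
for n in("top","scene"):
    s=robot.snapshot(n); cv2.imwrite(f"pics/{n}0.png",s["image"][:,:,::-1]); print(n,s["camera_matrix"],s["distortion"],s["pose"])
E
```

```text
pics
{'time': 0.0, 'joint_positions': array([-1.26013085e+00,  8.79391227e-02,  1.37224499e+00, -5.63820478e-06,
        1.68360967e+00, -1.03088073e-01]), 'qvel': array([-7.81759055e-05,  7.76741536e-04,  5.95074751e-04,  8.89024072e-04,
        9.60933030e-04, -1.68518925e-03]), 'joint_torque': array([ 6.46145090e-04, -3.40179348e+01, -3.02428007e+01,  7.16184033e-02,
        3.28880560e-02, -1.74578986e-04]), 'tool_pos': array([ 0.22095675, -0.50306005,  0.20431757]), 'ee_rot': array([-1.67133855,  1.56859519,  1.88400702]), 'wrist_force': array([0.68644541, 0.10758254, 0.16909107]), 'wrist_torque': array([ 0.0207397 , -0.02098694,  0.01628386]), 'width': 0.09395308644407624}
top [[512.17256448   0.         281.41594113]
 [  0.         512.17256448 210.16325724]
 [  0.           0.           1.        ]] [-0.16175176  0.          0.          0.          0.        ] [[-9.51359082e-03  9.88836460e-01 -1.48700861e-01  4.36750687e-01]
 [-9.99954641e-01 -9.33992967e-03  1.86613775e-03  6.16056786e-03]
 [ 4.56449460e-04  1.48711870e-01  9.88880464e-01  1.30977063e+00]
 [ 0.00000000e+00  0.00000000e+00  0.00000000e+00  1.00000000e+00]]
scene [[439.58925192   0.         276.81428327]
 [  0.         439.58925192 209.99655943]
 [  0.           0.           1.        ]] [-0.10989322  0.          0.          0.          0.        ] [[ 0.77724403 -0.49643242  0.3865832   1.04416433]
 [ 0.62916418  0.61969257 -0.46918392 -0.50326294]
 [-0.00664463  0.6078947   0.79398985  0.91781318]
 [ 0.          0.          0.          1.        ]]
```

View pics/top0.png

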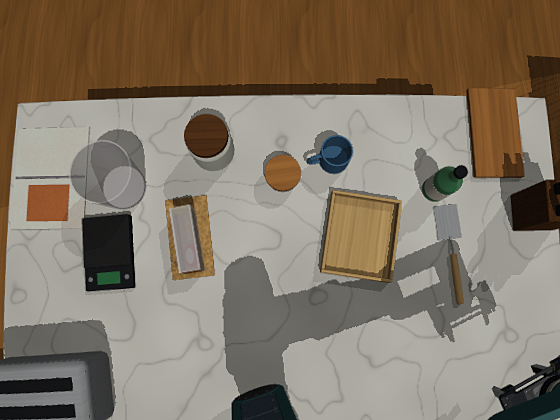

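View pics/scene0.png

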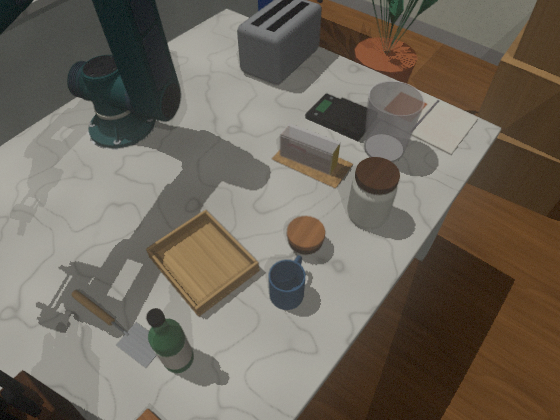

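The top view shows the mat and caddy at about (190,237), the tray at (360,235) and the robot at the bottom. The scene view shows the yellow end of the caddy at (332,160), pointing away from the robot. I'll zoom in and measure.

```bash
cat > h.py <<'E'
from bench import robot
import cv2,numpy as np
from scipy.spatial.transform import Rotation as R
def p2w(s,uv,z):
    q=cv2.undistortPoints(np.array(uv,float).reshape(-1,1,2),s["camera_matrix"],np.array(s["distortion"]))[:,0]
    d=np.c_[q[:,0],-q[:,1],-np.ones(len(q))]@s["pose"][:3,:3].T; o=s["pose"][:3,3]
    return o+d*((z-o[2])/d[:,2])[:,None]
def w2p(s,P):
    c=(np.array(P,float)-s["pose"][:3,3])@s["pose"][:3,:3]; c=c*[1,-1,-1]
    return cv2.projectPoints(c,np.zeros(3),np.zeros(3),s["camera_matrix"],np.array(s["distortion"]))[0][:,0]
E
python3 - <<'E'
from h import *
a=robot.snapshot("top")["image"][185:290,155:225]; b=robot.snapshot("scene")["image"][120:195,265:360]
t=robot.snapshot("top")["image"][180:290,310:410]
im=np.zeros((560,800,3),np.uint8)
A=cv2.resize(a,None,fx=5,fy=5,interpolation=cv2.INTER_CUBIC);im[:525,:350]=A
B=cv2.resize(b,None,fx=4,fy=4,interpolation=cv2.INTER_CUBIC);im[:300,360:740]=B
T=cv2.resize(t,None,fx=2.3,fy=2.3);im[303:303+T.shape[0],360:360+T.shape[1]]=T
cv2.imwrite("pics/zoom.png",im[:,:,::-1])
E
```

```text
(no output)
```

View pics/zoom.png

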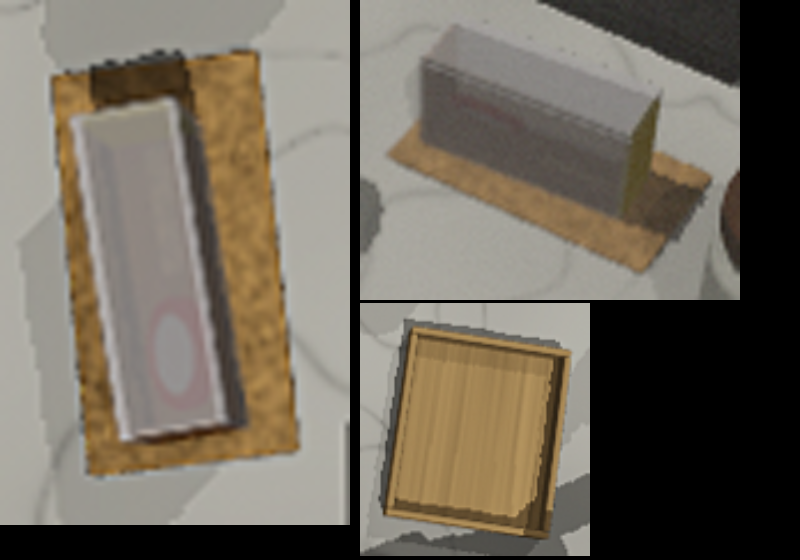

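The zoom shows the caddy's top corners, the yellow end at the top (far side, +x) and the token at the near end. The corner pixels go into the fit below.

Run:
```python
from h import *
s=robot.snapshot("top")
def rep(n,z,px,f,o,off=(0,0)):
    P=p2w(s,(np.array(px,float)-off+0.5)/f+o-0.5,z)[:,:2]
    c=P.mean(0); far=P[:2].mean(0)-P[2:].mean(0)
    side=P[[1,2]].mean(0)-P[[0,3]].mean(0)
    print(n,"c",c.round(4),"len",np.linalg.norm(far).round(4),"w",np.linalg.norm(side).round(4),"dir deg",np.degrees(np.arctan2(far[1],far[0])).round(2),np.degrees(np.arctan2(side[1],side[0])).round(2))
rep("caddy",.09,[(72,116),(180,97),(228,425),(120,440)],5,(155,185))
rep("mat",.004,[(52,74),(258,52),(300,452),(88,475)],5,(155,185))
rep("tray",.04,[(413,328),(571,352),(549,538),(384,515)],2.3,(310,180),(360,303))
for n,px,z in [("jar",(206,135),.162),("salt",(282,171),.062),("mug",(335,153),.09),("scale",(108,252),.029),("oil",(460,172),.22),("tub",(100,172),.19)]: print(n,p2w(s,[px],z)[0].round(3))
o=robot.get_obs();print(R.from_euler('xyz',o['ee_rot']).as_matrix().round(3),o['tool_pos'])
```

```text
caddy c [0.5542 0.2375] len 0.1597 w 0.053 dir deg 9.29 -81.42
mat c [0.5659 0.2413] len 0.2087 w 0.1092 dir deg 6.39 -84.24
tray c [ 0.5606 -0.1967] len 0.2064 w 0.1786 dir deg -9.52 -98.97
jar [0.788 0.178 0.162]
salt [0.723 0.001 0.062]
mug [ 0.761 -0.129  0.09 ]
scale [0.526 0.447 0.029]
oil [ 0.683 -0.394  0.22 ]
tub [0.697 0.418 0.19 ]
[[-0.     0.402 -0.916]
 [ 0.001 -0.916 -0.402]
 [-1.    -0.001 -0.   ]] [ 0.22109039 -0.50341539  0.20509787]
```

Emit:
carry_out(
  targets=[
    [0,0,0,0,7.2],
    [0,0,0,0,7.2],
    [0,0,-3.76,-2.49,0],
    [0,0,-3.76,-2.49,0],
    [0,0,-3.76,-2.49,0],
    [0,0,-3.76,-2.49,0],
    [0,0,-3.76,-2.49,0],
    [0,0,-3.76,-2.49,0],
    [0,0,-3.76,-2.49,0],
    [0,0,-3.76,-2.49,0],
    [0,0,-3.76,-2.49,0],
    [0,0,-3.76,-2.49,0],
    [0,0,-3.76,-2.49,0],
    [0,0,-3.76,-2.49,0],
    [0,0,-3.76,-2.49,0],
    [0,0,-3.76,-2.49,0],
    [0,0,-3.76,-2.49,0],
    [0,0,-3.76,-2.49,0],
    [0,0,-3.76,-2.49,0],
    [0,0,-3.76,-2.49,0],
  ],
)

```text
time: 2.3
tool_pos: [0.5544, 0.2387, 0.2054]
ee_rot: [2.067, 1.57, -0.912]
wrist_force: [1.0, -0.4, -0.6]
width: 0.0937
```

Next I'll use the wrist camera to check alignment above the caddy.

```bash
cat >> h.py <<'E'
def st():
    o=robot.get_obs();M=R.from_euler('xyz',o['ee_rot']).as_matrix()
    print("t",round(o['time'],2),"tcp",o['tool_pos'].round(4),"yaw_y",np.degrees(np.arctan2(M[1,1],M[0,1])).round(2),"x",M[:,0].round(3),"F",o['wrist_force'].round(1),"w",o['width'].round(4));return o,M
E
python3 - <<'E'
from h import *
st()
s=robot.snapshot("wrist");im=s["image"][:,:,::-1].copy()
def box(c,yaw,L,W,z,col):
    c=np.array(c);u=np.array([np.cos(yaw),np.sin(yaw)]);v=np.array([-u[1],u[0]])
    P=[np.r_[c+a*L/2*u+b*W/2*v,z] for a,b in((1,1),(1,-1),(-1,-1),(-1,1))]
    cv2.polylines(im,[w2p(s,P).round().astype(int)],True,col,1)
box((.5542,.2375),np.radians(9),.16,.052,.09,(0,255,0))
box((.5659,.2413),np.radians(6),.21,.11,.004,(255,0,0))
cv2.imwrite("pics/w1.png",im)
E
```

```text
Traceback (most recent call last):
  File "h.py", line 13, in st
    print("t",round(o['time'],2),"tcp",o['tool_pos'].round(4),"yaw_y",np.degrees(np.arctan2(M[1,1],M[0,1])).round(2),"x",M[:,0].round(3),"F",o['wrist_force'].round(1),"w",o['width'].round(4));return o,M
                                                                                                                                                                           ^^^^^^^^^^^^^^^^
AttributeError: 'float' object has no attribute 'round'
```

```bash
sed -i "s/o\['width'\].round(4)/round(o['width'],4)/" h.py
cat >> h.py <<'E'
def box(im,s,c,deg,L,W,z,col):
    yaw=np.radians(deg);c=np.array(c);u=np.array([np.cos(yaw),np.sin(yaw)]);v=np.array([-u[1],u[0]])
    P=[np.r_[c+a*L/2*u+b*W/2*v,z] for a,b in((1,1),(1,-1),(-1,-1),(-1,1))]
    cv2.polylines(im,[w2p(s,P).round().astype(int)],True,col,1)
E
python3 - <<'E'
from h import *
st()
s=robot.snapshot("wrist");im=s["image"][:,:,::-1].copy()
box(im,s,(.5542,.2375),9,.16,.052,.09,(0,255,0))
box(im,s,(.5659,.2413),6,.21,.11,.004,(255,0,0))
cv2.imwrite("pics/w1.png",im)
E
```

```text
t 2.3 tcp [0.5544 0.2387 0.2054] yaw_y -80.67 x [ 0. -0. -1.] F [ 1.  -0.4 -0.6] w 0.0937
```

View pics/w1.png

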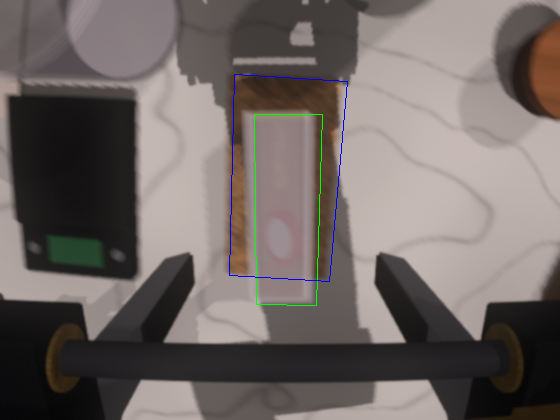

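The wrist view shows the mat overlay fits. The caddy (246–311 px) sits about 5 mm left of my estimate, well within the jaw clearance. I'll nudge left, go down and grip.

Emit:
carry_out(
  targets=[
    [0,3,-0.2,0,0],
    [0,4,0,0,0],
    [0,4,0,0,0],
    [0,3,0,0,0],
    [0,1.9,0,0,0],
    [0,0,0,0,0],
    [0.3,0,0,0,0],
    [0.4,0,0,0,0],
    [1,0,0,0,0],
    [1,0,0,0,0],
    [1,0,0,0,0],
    [1,0,0,0,0],
    [1,0,0,0,0],
  ],
)

```text
time: 3.65
tool_pos: [0.5539, 0.239, 0.047]
ee_rot: [-2.874, 1.57, 0.43]
wrist_force: [-0.2, 0.1, 2.4]
width: 0.0518
```

Emit:
carry_out(
  targets=[
    [1,-0.6,0,0,0],
    [1,-1.5,0,0,0],
    [1,-2.2,0,0,0],
    [1,-2.2,0,0,0],
    [1,-1.5,0,0,0],
    [1,-0.6,0,0,0],
    [1,0,0,0,0],
    [1,0,0,0,0],
  ],
)

```text
time: 4.45
tool_pos: [0.553, 0.2386, 0.1314]
ee_rot: [0.209, 1.569, -2.77]
wrist_force: [-0.0, -0.9, -3.4]
width: 0.0519
```

Run:
```python
from h import *
o,M=st()
s=robot.snapshot("scene");c=w2p(s,[o['tool_pos']])[0].astype(int);print(c)
i=s["image"][c[1]-65:c[1]+65,c[0]-90:c[0]+90,::-1]
w=robot.snapshot("wrist")["image"][60:340,180:400,::-1]
cv=np.zeros((560,800,3),np.uint8);cv[:390,:540]=cv2.resize(i,None,fx=3,fy=3,interpolation=cv2.INTER_CUBIC);cv[:280,550:770]=w
cv2.imwrite("pics/l1.png",cv)
```

```text
t 4.45 tcp [0.553  0.2386 0.1314] yaw_y -80.69 x [-0.002 -0.001 -1.   ] F [-0.  -0.9 -3.4] w 0.0519
[310 125]
```

View pics/l1.png

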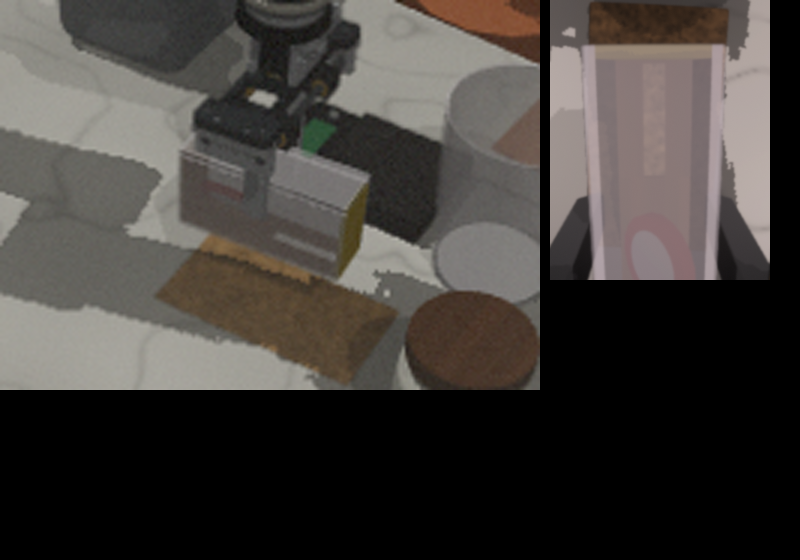

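The caddy is lifted and roughly level, with the token still at the wooden end. I'll carry it sideways along its own width so the token stays put.

Emit:
carry_out(
  targets=[
    [1,0,0.6,0,0],
    [1,0,1.5,0,0],
    [1,0,2.5,0,0],
    [1,0,3.4,0,0],
    [1,0,3.4,0,0],
    [1,0,3.4,0,0],
    [1,0,3.4,0,0],
    [1,0,3.4,0,0],
    [1,0,3.4,0,0],
    [1,0,3.4,0,0],
    [1,0,3.4,0,0],
    [1,0,3.4,0,0],
    [1,0,3.4,0,0],
    [1,0,2.5,0,0],
    [1,0,1.4,0,0],
    [1,0,0.6,0,0],
    [1,0,0,0,0],
  ],
)

```text
time: 6.25
tool_pos: [0.6231, -0.187, 0.1322]
ee_rot: [-0.793, 1.57, 2.511]
wrist_force: [-0.3, -0.8, -2.8]
width: 0.0518
```

```bash
cat >> h.py <<'E'
def look(name):
    o,M=st();cv=np.zeros((400,800,3),np.uint8)
    s=robot.snapshot("scene");c=w2p(s,[o['tool_pos']])[0].astype(int);y=max(c[1]-65,0);x=max(c[0]-75,0)
    i=s["image"][y:y+130,x:x+150,::-1];cv[:390,:450]=cv2.resize(i,None,fx=3,fy=3,interpolation=cv2.INTER_CUBIC)
    cv[:380,460:800]=robot.snapshot("wrist")["image"][40:420,110:450,::-1]
    cv2.imwrite(f"pics/{name}.png",cv)
E
python3 -c "
from h import *
look('m1')"
```

```text
t 6.25 tcp [ 0.6231 -0.187   0.1322] yaw_y -80.74 x [-0.001  0.    -1.   ] F [-0.3 -0.8 -2.8] w 0.0518
```

View pics/m1.png

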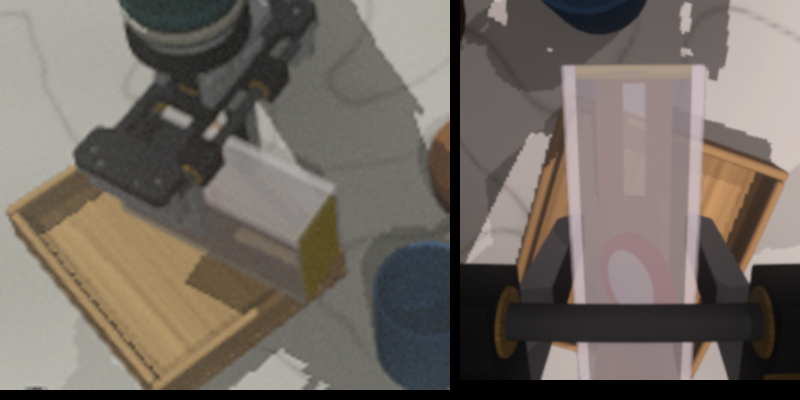

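The token is still at the wooden end and the caddy is over the tray's far part. Pulling the caddy quickly back towards −x rolls the token to the yellow end and puts the slot over the middle of the tray.

Emit:
carry_out(
  targets=[
    [1,0,0,3.5,0],
    [1,0,0,4,0],
    [1,0,0,2.8,0],
    [1,0,0,0,0],
    [1,0,0,0,0],
  ],
)

```text
time: 6.85
tool_pos: [0.522, -0.2022, 0.1332]
ee_rot: [2.882, 1.569, -0.096]
wrist_force: [0.2, 0.2, -2.2]
width: 0.0519
```

```bash
cat >> h.py <<'E'
def tok():
    o,M=st();s=robot.snapshot("wrist");h=cv2.cvtColor(s["image"],cv2.COLOR_RGB2HSV)
    i=s["image"].astype(int);m=((i[...,0]-np.maximum(i[...,1],i[...,2]))>22)&(h[...,0]>165)|((i[...,0]-np.maximum(i[...,1],i[...,2]))>22)&(h[...,0]<5)
    v,u=np.nonzero(m);print("red px",len(u))
    if len(u)>20:
        print("u",np.percentile(u,[5,50,95]),"v",np.percentile(v,[5,50,95]))
        P=p2w(s,[(np.median(u),np.median(v))],o['tool_pos'][2]-.015)[0]; print("in caddy x,y ~",((P-o['tool_pos'])@-M[:,2]).round(3),((P-o['tool_pos'])@-M[:,1]).round(3))
E
python3 -c "
from h import *
tok();look('m2')"
```

```text
t 6.85 tcp [ 0.522  -0.2022  0.1332] yaw_y -80.63 x [ 0.002 -0.    -1.   ] F [ 0.2  0.2 -2.2] w 0.0519
red px 2295
u [255. 298. 320.] v [274. 299. 338.]
in caddy x,y ~ -0.024 -0.007
t 6.9 tcp [ 0.5225 -0.2023  0.1331] yaw_y -80.61 x [ 0.002 -0.    -1.   ] F [ 0.1 -0.  -1.5] w 0.052
```

View pics/m2.png

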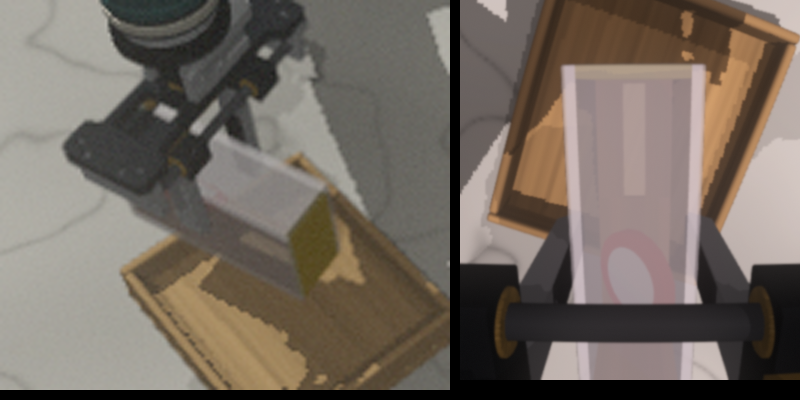

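The token has stuck at the wooden end, so the caddy needs a tilt. I'll align with the tray and press the wooden end's underside gently onto the near tray wall, so the caddy pivots between the pads with the yellow end down.

Emit:
carry_out(
  targets=[
    [1,0,0,0,6.2],
    [1,0,0,0,6.2],
    [1,0,0,0,6.2],
    [1,0,-1.1,0.2,0],
    [1,1.5,0,0,0],
    [1,2,0,0,0],
    [1,1,0,0,0],
    [1,0.4,0,0,0],
    [1,0.4,0,0,0],
    [1,0.4,0,0,0],
    [1,0.4,0,0,0],
    [1,0.1,0,0,0],
    [1,0,0,0,0],
  ],
)

```text
time: 8.3
tool_pos: [0.5269, -0.1927, 0.0756]
ee_rot: [3.107, 1.557, -0.197]
wrist_force: [5.7, 1.7, 7.6]
width: 0.0521
```

```bash
python3 -c "
from h import *
tok();look('m3')"
```

```text
t 8.3 tcp [ 0.5269 -0.1927  0.0756] yaw_y -99.27 x [ 0.014 -0.003 -1.   ] F [5.7 1.7 7.6] w 0.0521
red px 2126
u [253. 296. 319.] v [285. 306. 339.]
in caddy x,y ~ -0.029 -0.006
t 8.35 tcp [ 0.5269 -0.1927  0.0757] yaw_y -99.26 x [ 0.014 -0.003 -1.   ] F [4.9 2.2 8. ] w 0.0519
```

View pics/m3.png

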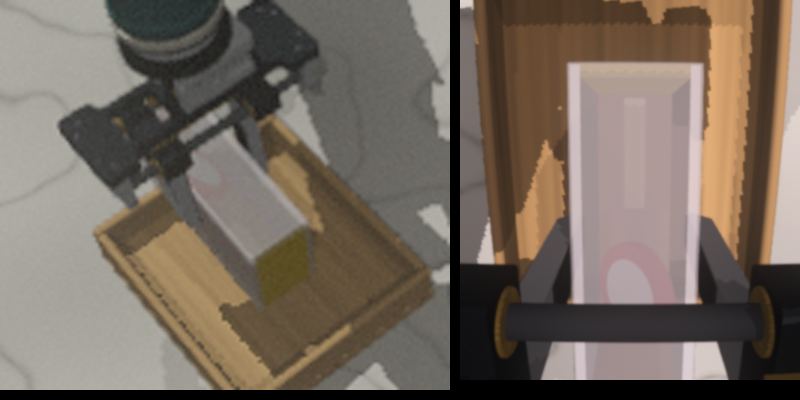

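The caddy is now tilted about 0.12 rad, but the token is still at the wooden end. I'll press a bit more and ease the sideways load.

Emit:
carry_out(
  targets=[
    [1,0.3,0,-0.4,0],
    [1,0.3,0,-0.1,0],
    [1,0.3,0,-0.1,0],
    [1,0.2,0,-0.1,0],
    [1,0,0,0,0],
    [1,0,0,0,0],
  ],
)

```text
time: 9.05
tool_pos: [0.5341, -0.194, 0.0655]
ee_rot: [3.093, 1.556, -0.21]
wrist_force: [4.3, 3.1, 11.0]
width: 0.052
```

```bash
python3 -c "
from h import *
tok()"
```

```text
t 9.05 tcp [ 0.5341 -0.194   0.0655] yaw_y -99.27 x [ 0.014 -0.003 -1.   ] F [ 4.3  3.1 11. ] w 0.052
red px 3006
u [254. 298. 317.] v [202.25 315.   393.  ]
in caddy x,y ~ -0.035 -0.007
```

Emit:
carry_out(
  targets=[
    [1,-2,0,0,0],
    [1,-3,0,0,0],
    [1,-2,0,0,0],
    [1,0,0,0,0],
    [1,0,0,0,0],
  ],
)

```text
time: 9.6
tool_pos: [0.5287, -0.1933, 0.1295]
ee_rot: [2.776, 1.57, -0.528]
wrist_force: [0.5, -0.5, -3.2]
width: 0.052
```

```bash
python3 -c "
from h import *
tok();look('m4')"
```

```text
t 9.6 tcp [ 0.5287 -0.1933  0.1295] yaw_y -99.28 x [ 0.001 -0.001 -1.   ] F [ 0.5 -0.5 -3.2] w 0.052
red px 2299
u [254. 294. 318.] v [296. 320. 392.]
in caddy x,y ~ -0.038 -0.005
t 9.65 tcp [ 0.5279 -0.193   0.1282] yaw_y -99.28 x [-0.001  0.001 -1.   ] F [-0.   0.6 -2.4] w 0.0518
```

View pics/m4.png

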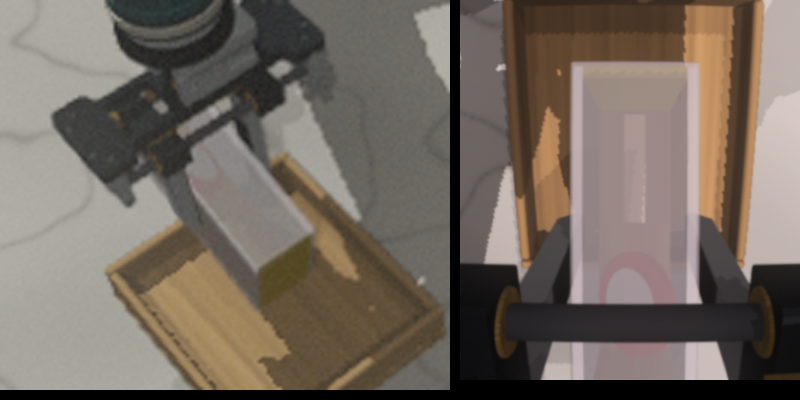

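The tilt holds at roughly 0.25 rad and the token still sits at the wooden end through friction. Cross strokes come next.

Emit:
carry_out(
  targets=[
    [1,0,2.5,0,0],
    [1,0,-5,0,0],
    [1,0,5,0,0],
    [1,0,-5,0,0],
    [1,0,5,0,0],
    [1,0,-5,0,0],
    [1,0,5,0,0],
    [1,0,-2.5,0,0],
    [1,0,0,0,0],
    [1,0,0,0,0],
  ],
)

```text
time: 10.75
tool_pos: [0.5279, -0.1929, 0.1283]
ee_rot: [-0.064, 1.569, 2.916]
wrist_force: [0.2, 0.3, -2.6]
width: 0.0516
```

```bash
python3 -c "
from h import *
tok()"
```

```text
t 10.75 tcp [ 0.5279 -0.1929  0.1283] yaw_y -99.24 x [-0.002  0.    -1.   ] F [ 0.2  0.3 -2.6] w 0.0516
red px 1582
u [269. 280. 292.] v [162. 199. 238.]
in caddy x,y ~ 0.034 0.003
```

The red is now at the slot and narrow (u 269–292), so the token may be on edge. I'll look.

```bash
python3 -c "
from h import *
look('m5')"
```

```text
t 10.8 tcp [ 0.5281 -0.1932  0.1286] yaw_y -99.25 x [-0.001  0.    -1.   ] F [ 0.8  0.2 -2.4] w 0.052
```

View pics/m5.png

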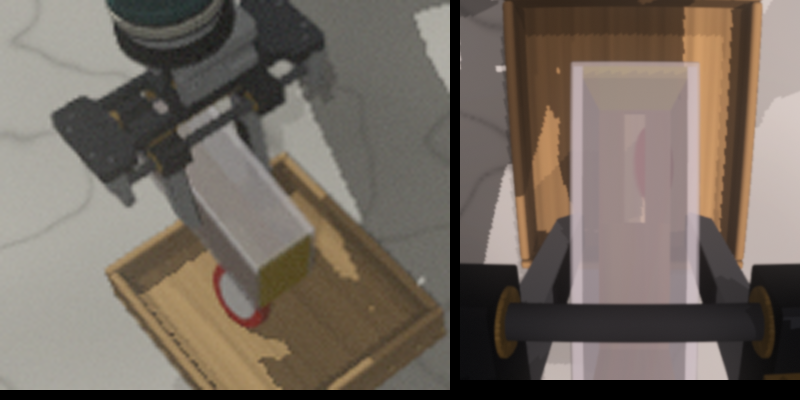

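The token has come through: the disc is visible below the caddy in the tray, possibly still touching the slot. I'll raise the caddy gently to clear it.

Emit:
carry_out(
  targets=[
    [1,-0.5,0,0,0],
    [1,-1,0,0,0],
    [1,-1,0,0,0],
    [1,-1,0,0,0],
    [1,-0.5,0,0,0],
    [1,0,0,0,0],
    [1,0,0,0,0],
  ],
)

```text
time: 11.6
tool_pos: [0.5284, -0.1932, 0.1695]
ee_rot: [2.188, 1.571, -1.115]
wrist_force: [0.1, 0.1, -2.6]
width: 0.0514
```

```bash
python3 -c "
from h import *
tok();look('m6')"
```

```text
t 11.6 tcp [ 0.5284 -0.1932  0.1695] yaw_y -99.29 x [ 0. -0. -1.] F [ 0.1  0.1 -2.6] w 0.0514
red px 564
u [275. 287. 295.] v [169. 184. 227.]
in caddy x,y ~ 0.042 -0.0
t 11.65 tcp [ 0.5282 -0.1931  0.169 ] yaw_y -99.29 x [-0.001  0.    -1.   ] F [ 0.3 -0.6 -2.3] w 0.0517
```

View pics/m6.png

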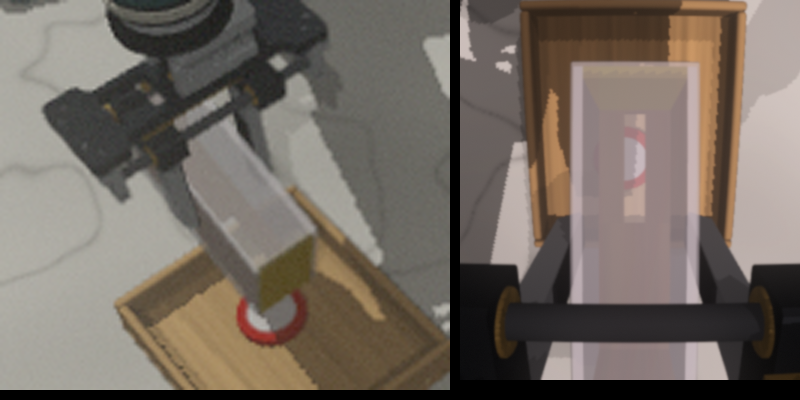

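The token lies flat in the tray. I'll carry the caddy back over the mat.

Emit:
carry_out(
  targets=[
    [1,0,0,0,-5.2],
    [1,0,0,0,-5.3],
    [1,0,0,0,-5.2],
    [1,0,-1.2,-0.3,0],
    [1,0,-2.5,-0.5,0],
    [1,0,-3.6,-0.7,0],
    [1,0,-3.6,-0.7,0],
    [1,0,-3.6,-0.7,0],
    [1,0,-3.6,-0.7,0],
    [1,0,-3.6,-0.7,0],
    [1,0,-3.6,-0.7,0],
    [1,0,-3.6,-0.7,0],
    [1,0,-3.6,-0.7,0],
    [1,0,-3.6,-0.7,0],
    [1,0,-3.6,-0.7,0],
    [1,0,-2.2,-0.6,0],
    [1,0,-0.8,-0.2,0],
    [1,0,0,0,0],
  ],
)

```text
time: 13.55
tool_pos: [0.5656, 0.2419, 0.1688]
ee_rot: [0.367, 1.57, -2.662]
wrist_force: [-0.0, -0.1, -3.1]
width: 0.0519
```

```bash
python3 -c "
from h import *
st()"
```

```text
t 13.55 tcp [0.5656 0.2419 0.1688] yaw_y -83.53 x [-0.001 -0.001 -1.   ] F [-0.  -0.1 -3.1] w 0.0519
```

Now down to first contact of the yellow end (TCP about 0.065), then a slow press to level the caddy.

Emit:
carry_out(
  targets=[
    [1,2,0,0,0],
    [1,3,0,0,0],
    [1,3,0,0,0],
    [1,1.5,0,0,0],
    [1,0.6,0,0,0],
    [1,0.3,0,0,0],
    [1,0.3,0,0,0],
    [1,0.3,0,0,0],
    [1,0.3,0,0,0],
    [1,0.3,0,0,0],
    [1,0.3,0,0,0],
    [1,0.3,0,0,0],
    [1,0,0,0,0],
    [1,0,0,0,0],
  ],
)

```text
time: 14.95
tool_pos: [0.5675, 0.2417, 0.0536]
ee_rot: [-2.884, 1.565, 0.37]
wrist_force: [-7.7, -2.1, 12.5]
width: 0.0518
```

Emit:
carry_out(
  targets=[
    [1,0.2,0,0,0],
    [1,0.2,0,0,0],
    [1,0.2,0,0,0],
    [1,0,0,0,0],
    [1,0,0,0,0],
  ],
)

```text
time: 15.45
tool_pos: [0.5676, 0.242, 0.0469]
ee_rot: [-2.819, 1.565, 0.435]
wrist_force: [-6.3, -0.1, 11.4]
width: 0.0516
```

Emit:
carry_out(
  targets=[
    [0.35,0,0,0,0],
    [0.2,0,0,0,0],
    [0,0,0,0,0],
    [0,0,0,0,0],
    [0,0,0,0,0],
    [0,-1,0,0,0],
    [0,-3,0,0,0],
    [0,-4,0,0,0],
    [0,-4,0,0,0],
    [0,-4,0,0,0],
    [0,0,0,0,0],
  ],
)

```text
time: 16.55
tool_pos: [0.5695, 0.2418, 0.2107]
ee_rot: [-2.949, 1.556, 0.305]
wrist_force: [0.5, 0.5, 0.9]
width: 0.0939
```

```bash
python3 -c "
from h import *
o,M=st()
s=robot.snapshot('scene');i=s['image'][110:320,140:400,::-1].copy()
f=s['image'][:,:,::-1].copy();box(f,s,(.5659,.2413),6.4,.16,.052,.09,(0,255,0));box(f,s,(.5606,-.1967),-9.5,.21,.18,.04,(255,0,255))
w=robot.snapshot('wrist');wi=w['image'][:,:,::-1].copy();box(wi,w,(.5659,.2413),6.4,.16,.052,.09,(0,255,0));box(wi,w,(.5659,.2413),6.4,.21,.11,.004,(255,0,0))
cv=np.zeros((420,800,3),np.uint8);cv[:420,:520]=cv2.resize(f[110:320,140:400],None,fx=2,fy=2);cv[:350,530:800]=wi[50:400,150:420]
cv2.imwrite('pics/f.png',cv)"
```

```text
t 16.55 tcp [0.5695 0.2418 0.2107] yaw_y -83.59 x [ 0.015  0.005 -1.   ] F [0.5 0.5 0.9] w 0.0939
```

View pics/f.png

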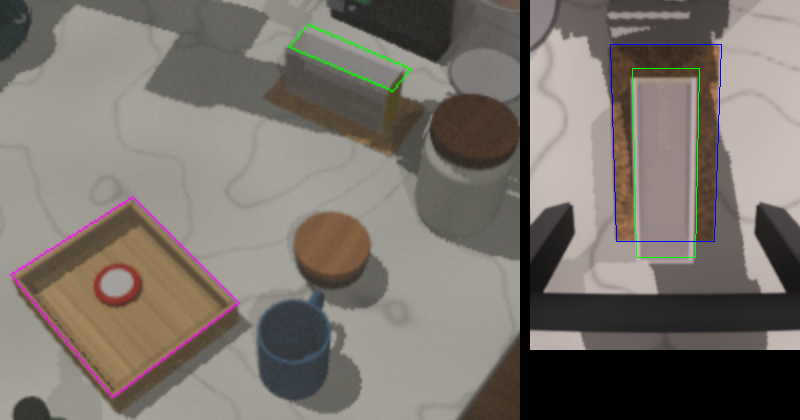

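The caddy stands upright on the mat, about 5–8 mm short of the overlay along its length. The tray matches its original outline and the token lies flat in it. Handing in.

```bash
python3 -c "
from bench import robot
print(robot.close_job())"
```

```text
the job is handed in; nothing more can be done
None
```

The token is in the tray, the caddy is back on its cork mat, and the job was handed in at about 16.6 s of the 51 s allowed. No verdict is reported.

**What I did:**
- I gripped the caddy across its width and carried it sideways to the tray. The token stayed at the wooden end.
- The moves offered no way to tilt the tool. A quick endwise pull did not shift the token, so I pressed the wooden end gently (about 11 N) onto the near tray wall. This pivoted the caddy in the pads by an estimated 0.25 rad, with the yellow end down.
- Quick 50 mm strokes across the width dropped the token through the slot. It was leaning below the slot, so I raised the caddy 4 cm to let it lie flat.
- I levelled the caddy by pressing it onto the mat, let go and backed off.

**Last checks:**
- **Token:** flat in the tray, in the last picture.
- **Tray:** still on the outline I measured at the start.
- **Caddy:** looks upright and in line with the mat, about 5–8 mm off the mat's centre lengthwise; the limit is 34 mm. I judged "upright" by eye and did not measure the angle.
- **Gripper:** open and well clear of everything.
- **Other objects:** I did not re-measure them. The bowl and mug in the last picture are well clear of the path taken.

**One disagreement:** before the grasp, the wrist camera put the caddy about 5 mm to the left of the top-camera estimate. That was well within the jaw clearance and did no harm.

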